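# Pack and weigh a chandlery order

### The arm

A 6-joint arm with a two-finger parallel gripper is mounted at the origin on the work surface. World frame = base frame: x ahead of the robot, y to its left, z up, the work surface at z = 0. Lengths are in m, angles in degrees, forces in N, time in s.
With the tool pointing down it reaches from about 0.3 to 0.75 m from the base axis. Payload 8.5 kg.
Tool frame: the origin (TCP) lies midway between the tips of the shut fingers; the grasp point (between the pads) lies 19 mm behind it (env.grasp_offset is the distance from the TCP to the grasp point, in m); z points along the fingers, y is the line along which they close (so a half turn about z gives the same grasp; the last joint's range is limited). The gripper opens to 85 mm and grips with 20 to 120 N. Pads are 22 mm wide; open, the fingers measure 114 mm over their backs; the gripper's body (76 mm by 85 mm) begins 54 mm behind the grasp point. The pads swing forward as they close: fully open they stand 13 mm farther back than shut.
Start: joints at [58.482, 21.807, 74.336, -0, 83.858, -12.336], TCP at [0.181, 0.519, 0.231] pointing down, gripper open.
Joint ranges: [-178.18, 178.18], [-50.72, 133.34], [12.68, 142.11], [-81.47, 261.47], [9.98, 163.14], [-165.26, 165.26]. Speed limits (degrees/s): [136.94, 136.94, 180, 180, 180, 180].

### API

Orientations are given as a 3x3 rotation matrix whose columns are the frame's x, y, z axes.
In Python, from rig import env gives the robot as it stands.
- The arm moves only by the tool servo_tool, never from a script. Its argument "deltas" is text: rows parted by semicolons, each of 7 numbers parted by spaces: the opening, from 0 (shut) to 1 (fully open), then the shift along the tool's x, y, z in mm, then the turn, a rotation vector about the tool's x, y, z in rad. A call has 1 to 8 rows; each row shifts and turns the commanded pose from where the row before left it, along the tool's axes as they then stand; what a row does not reach is not made up. A row lasts 1/12 s, in which the tool goes at most 41.7 mm and 7.16 degrees, less where a joint would pass 70% of its speed; a pose out of reach is approached as far as the arm can. A call is refused whole if a number of a shift passes 41.7 or a number of a turn 0.125, either way. A call with a gripper value outside its range is refused whole. The fingers move at their own pace and stop on an object; "newtons" is the grip in N (left out, the last holds). Time passes only in rows, so rows that do not move let the fingers close. It gives the time, the measured TCP pose, the force, the opening and the grip force at its end, in the units of the state.
- env.observe(): the state, without advancing time (a new reading comes with each control period).
- env.get_image(name): name is "scene" or "top" or "wrist"; returns a dict with "img" (480x640x3 uint8, red, green, blue), "depth" (480x640 float32, m along the optical axis (not along the pixel's ray), 0 where there is no reading), "camera_matrix" (3x3 intrinsics, pixels), "D" ([k1, k2, p1, p2, k3] as OpenCV has them; the pictures are not rectified), "world_to_cam" (4x4, takes a point from world to camera coordinates). Camera axes: x right, y down, z forward; pixel columns grow to the right and rows downward; lengths in m; the calibration is good to about 2 mm. A picture is of the moment at which its call begins.
- env.close_job(): hands the job in; it is judged then, once.
Trained networks look in a picture, given as the dict that the camera call returned (one of the last four; its "shot" number tells which), for a name from the list of things; names that differ only in an ending like _2 or _b are one class to them, and where a whole thing is asked for, a point or a joint stands for the part that bears it (a point fixed in the world has none). Each returns a list of dicts, best first, with "conf" (0 to 1); they miss things now and then, are a little off and sometimes report something else, mostly with a low value. They report only what shows in the picture. A call takes as long as a camera call. They do not tell look-alikes from the thing itself.
- env.spot_in(name, picture): "bbox" ([centre column, centre row, width, height] in pixels, round what is visible of it).
- env.spot_point(name, picture): "uv" ([column, row] in pixels: a listed point, or the origin of a listed thing).
The state is a dict: "time_s": time; "q": joint angles; "qvel": joint speeds; "joint_efforts": joint torques, N m; "position": TCP position; "tool_rot": TCP orientation; "ft_force": force on the tool from outside, world axes, zero at the start; "wrist_torque": the same for the moment, N m; "grip_width": finger opening in m; "gripper_force": force on a finger pad.
Only numpy, scipy, OpenCV 4.12 (cv2) and the standard library are available. Lean on these libraries where they do the work, as an engineer would, in place of code of your own. Each camera call takes 0.05 s, during which the arm holds its last target. There are 200 camera calls.

### The job

Pack this order on the counter scale: with the wooden box still empty, press the scale's round zero key fully down and let it up; then pack the brass latch, the bronze swivel and the copper ferrule side by side in the box, each standing upright and flat on the box floor, set down and not dropped (they fit only in one row, with the latch turned across the box). When all three are in and released, press the scale's long bar key fully down to print the ticket and let it up; do not press the bar key before that, nor the zero key once anything is in the box. Leave the box seated on the scale's pan, and leave the cleat, the shackle and the tin where they are.

Things in the scene. Friction and masses are not known exactly. Their poses are not given: they have to be found in the camera images.
- box: Shallow open wooden box, outside 158 (its x) x 78 (its y) x 30 mm high, walls and floor about 6 mm thick, inside 146 x 66 mm and about 24 mm deep; loose, seated between low lips on the scale pan; origin: centre of its underside; z up.
- box_in (a point): Centre of the inner floor of the box, with the axes of the box (x along its length, y across it). Rim 24 mm above it.
- scale: Low grey counter scale, 210 x 210 x 45 mm, fixed to the counter; pan with the box on its +y side, key panel on its -y side; origin: centre of its underside; z up.
- pan (a point): Centre of the steel pan surface of the scale, about 47 mm above the counter, where the underside centre of the box sits; axes of the scale. Lips 9 mm high surround the box.
- zero_key_top (a point): Centre of the top of the round steel zero key (26 mm across), on the end of the key panel nearer the robot; it moves straight down when pressed.
- zero_key (a joint): Travel of the zero key: 0 up, 0.006 m fully down; a spring returns it (about 4 N fully down).
- print_key_top (a point): Centre of the top of the oblong steel bar key (20 mm along the scale's x, 48 mm along its y), 70 mm further in the scale's +x than the zero key; it moves straight down when pressed.
- print_key (a joint): Travel of the bar key: 0 up, 0.006 m fully down; a spring returns it (about 4 N fully down).
- latch: Brass porthole latch, standing: foot 36 (its x) x 58 (its y) x 14 mm, on it a narrower housing 26 (x) x 58 (y) up to 52 mm, on top a round boss 18 mm across up to 60 mm; origin: centre of its underside; z up. About 0.45 kg. Grip it across its two 58 mm apart end faces (along its y), near the top.
- swivel: Bronze swivel, standing: round foot 46 mm across and 22 mm high, on it a round barrel 38 mm across up to 52 mm, on top a wire eye up to 73 mm, 31 mm wide along its x; origin: centre of its underside; z up. About 0.42 kg.
- ferrule: Copper ferrule: plain upright tube, 50 mm outside, 38 mm inside, 55 mm high; origin: centre of its underside; z up. About 0.35 kg.
- cleat: Bystander: steel deck cleat, 122 x 22 x 36 mm, horns along its x; origin: centre of its underside.
- shackle: Bystander: dark steel D-shackle lying flat, about 75 x 64 x 12 mm; origin near its middle, on its underside.
- tallow_tin: Bystander: round lidded aluminium tin, 73 mm across, 46 mm high; origin: centre of its underside.
Not all that is in view belongs to the job. Of the things shaped like the box, the wooden one is meant. What is shaped like the ferrule but turquoise is not meant.

How it is judged (in metres and radians):
On the way, in this order (a step that is already met when the one before it is completed fails the run):
1. the zero key is pressed fully down (over 4.5 mm) with none of the three items in the box (value of joint zero_key above 0.0045 m and not (horizontal distance between latch and box_in below 0.085 m and z of latch in the frame of box_in below 0.05 m) and not (horizontal distance between swivel and box_in below 0.085 m and z of swivel in the frame of box_in below 0.05 m) and not (horizontal distance between ferrule and box_in below 0.085 m and z of ferrule in the frame of box_in below 0.05 m)), for 0.05 s.
2. the zero key is up again, and latch, swivel and ferrule stand upright on the box floor in one row, released and still, the box seated on the pan (x of latch in the frame of box_in between -0.056 and 0.056 m and y of latch in the frame of box_in between -0.006 and 0.006 m and z of latch in the frame of box_in between -0.004 and 0.005 m and angle between each of latch, swivel, ferrule's own z axis and vertical below 0.12 rad and linear speed of each of latch, swivel, ferrule below 0.03 m/s and x of swivel in the frame of box_in between -0.052 and 0.052 m and y of swivel in the frame of box_in between -0.012 and 0.012 m and z of swivel in the frame of box_in between -0.004 and 0.005 m and x of ferrule in the frame of box_in between -0.05 and 0.05 m and y of ferrule in the frame of box_in between -0.01 and 0.01 m and z of ferrule in the frame of box_in between -0.004 and 0.005 m and contact force between each of latch, swivel, ferrule and the fingers below 0.2 N and horizontal distance between box and pan below 0.006 m and z of box in the frame of pan between -0.004 and 0.004 m and value of joint zero_key below 0.002 m), for 0.2 s.
3. the bar key is pressed fully down (over 4.5 mm) with all three packed (value of joint print_key above 0.0045 m and x of latch in the frame of box_in between -0.056 and 0.056 m and y of latch in the frame of box_in between -0.006 and 0.006 m and z of latch in the frame of box_in between -0.004 and 0.005 m and angle between each of latch, swivel, ferrule's own z axis and vertical below 0.12 rad and linear speed of each of latch, swivel, ferrule below 0.03 m/s and x of swivel in the frame of box_in between -0.052 and 0.052 m and y of swivel in the frame of box_in between -0.012 and 0.012 m and z of swivel in the frame of box_in between -0.004 and 0.005 m and x of ferrule in the frame of box_in between -0.05 and 0.05 m and y of ferrule in the frame of box_in between -0.01 and 0.01 m and z of ferrule in the frame of box_in between -0.004 and 0.005 m and horizontal distance between box and pan below 0.006 m and z of box in the frame of pan between -0.004 and 0.004 m), for 0.05 s.
At the end, for the whole second after the job is handed in: Latch, swivel and ferrule stand in the box: undersides within 5 mm of its inner floor, upright within 0.12 rad, inside its walls, still (under 0.03 m/s); the box is seated on the pan (within 6 mm sideways, 4 mm in height); both keys are up (under 2 mm) (x of latch in the frame of box_in between -0.056 and 0.056 m and y of latch in the frame of box_in between -0.006 and 0.006 m and z of latch in the frame of box_in between -0.004 and 0.005 m and angle between each of latch, swivel, ferrule's own z axis and vertical below 0.12 rad and linear speed of each of latch, swivel, ferrule below 0.03 m/s and x of swivel in the frame of box_in between -0.052 and 0.052 m and y of swivel in the frame of box_in between -0.012 and 0.012 m and z of swivel in the frame of box_in between -0.004 and 0.005 m and x of ferrule in the frame of box_in between -0.05 and 0.05 m and y of ferrule in the frame of box_in between -0.01 and 0.01 m and z of ferrule in the frame of box_in between -0.004 and 0.005 m and horizontal distance between box and pan below 0.006 m and z of box in the frame of pan between -0.004 and 0.004 m and value of joint each of zero_key, print_key below 0.002 m); the robot touches nothing.
It fails at once if the bar key is pressed (over 3 mm) before all three items are packed (value of joint print_key above 0.003 m and not ((horizontal distance between latch and box_in below 0.085 m and z of latch in the frame of box_in below 0.05 m) and (horizontal distance between swivel and box_in below 0.085 m and z of swivel in the frame of box_in below 0.05 m) and (horizontal distance between ferrule and box_in below 0.085 m and z of ferrule in the frame of box_in below 0.05 m))).
It fails at once if the zero key is pressed (over 3 mm) with an item in the box (value of joint zero_key above 0.003 m and ((horizontal distance between latch and box_in below 0.085 m and z of latch in the frame of box_in below 0.05 m) or (horizontal distance between swivel and box_in below 0.085 m and z of swivel in the frame of box_in below 0.05 m) or (horizontal distance between ferrule and box_in below 0.085 m and z of ferrule in the frame of box_in below 0.05 m))).
It fails at once if an item is dropped: it falls free of the fingers faster than 0.7 m/s (about 25 mm) ((linear speed of latch above 0.7 m/s and contact force between latch and the fingers below 0.05 N) or (linear speed of swivel above 0.7 m/s and contact force between swivel and the fingers below 0.05 N) or (linear speed of ferrule above 0.7 m/s and contact force between ferrule and the fingers below 0.05 N)).
It fails at once if a bystander (cleat, shackle, tin) is moved by over 20 mm (distance of any of cleat, shackle, tallow_tin from where it was at the start of the episode above 0.02 m).
It also fails if it takes over 70 s, if anything falls off the work surface, if the arm or the gripper's body presses on something with over 40 N, if the wrist force passes 120 N, or if a joint passes its speed limit or range.

## Working session

There is one attempt and no reset: what is moved stays moved. The work goes in short steps, Python scripts to look and compute and a tool call to move; the robot and the scene stay as the last step left them, time stands still between calls to the robot, and variables do not carry over. Pictures are saved under pics/ and viewed, at most 10 in all, crops included, and the job is handed in when it is done.

Besides the shell and the picture viewer there is one more tool, called after "Call:" by a JSON object that holds its "op" and its "data". servo_tool: Moves the arm, as the interface text tells. Its arguments: {"type":"object","properties":{"deltas":{"type":"string"},"newtons":{"type":"number"}},"required":["deltas"]}

```bash
mkdir -p pics; ls
cat > h.py <<'E'
import numpy as np, cv2
from rig import env
def ray(p,uv):
    K=np.array(p["camera_matrix"]);D=np.array(p["D"],float)
    n=cv2.undistortPoints(np.array([[uv]],float),K,D)[0,0]
    T=np.linalg.inv(np.array(p["world_to_cam"]));d=T[:3,:3]@np.array([n[0],n[1],1.]);return T[:3,3],d
def at_z(p,uv,z):
    o,d=ray(p,uv);return o+d*(z-o[2])/d[2]
def cloud(p,step=1):
    K=np.array(p["camera_matrix"]);D=np.array(p["D"],float)
    v,u=np.mgrid[0:480:step,0:640:step];z=p["depth"][::step,::step]
    n=cv2.undistortPoints(np.stack([u.ravel(),v.ravel()],1).astype(float)[:,None],K,D)[:,0]
    T=np.linalg.inv(np.array(p["world_to_cam"]))
    c=np.c_[n*z.ravel()[:,None],z.ravel()]@T[:3,:3].T+T[:3,3]
    c[z.ravel()==0]=np.nan
    return c.reshape(*z.shape,3)
def save(p,name): cv2.imwrite("pics/"+name,p["img"][:,:,::-1])
E
cat > a.py <<'E'
from h import *
for c in ["top","scene"]:
    p=env.get_image(c);save(p,c+"0.png")
    C=cloud(p)
    print(c,np.linalg.inv(np.array(p["world_to_cam"]))[:3,3].round(3))
    for n in ["box","scale","latch","swivel","ferrule","cleat","shackle","tallow_tin","zero_key_top","print_key_top","box_in","pan"]:
        for r in env.spot_point(n,p)[:3]:
            u,v=r["uv"];i=C[int(np.clip(v,0,479)),int(np.clip(u,0,639))]
            print(n,round(r["conf"],2),np.round(r["uv"],0),i.round(3),at_z(p,r["uv"],0)[:2].round(3))
print(env.observe()["tool_rot"],env.grasp_offset)
E
python3 a.py
```

```text
pics
top [ 0.498 -0.003  0.995]
box 0.93 [231. 150.] [0.792 0.216 0.007] [0.793 0.218]
box 0.89 [145. 270.] [0.514 0.406 0.009] [0.514 0.408]
box 0.87 [232. 252.] [0.554 0.197 0.053] [0.556 0.208]
scale 0.58 [253. 255.] [0.549 0.155 0.045] [0.55  0.161]
latch 0.95 [450. 277.] [ 0.507 -0.263  0.051] [ 0.506 -0.278]
swivel 0.93 [400. 233.] [ 0.597 -0.153  0.073] [ 0.603 -0.166]
ferrule 0.69 [332. 289.] [ 0.48  -0.014 -0.001] [ 0.478 -0.016]
ferrule 0.5 [376. 289.] [ 0.478 -0.111  0.002] [ 0.478 -0.113]
cleat 0.72 [484. 190.] [ 0.703 -0.357  0.01 ] [ 0.704 -0.362]
shackle 0.96 [438. 348.] [ 0.349 -0.251  0.001] [ 0.349 -0.252]
tallow_tin 0.95 [317. 147.] [0.785 0.019 0.045] [0.799 0.019]
zero_key_top 0.64 [270. 282.] [0.494 0.113 0.066] [0.492 0.121]
print_key_top 0.73 [273. 251.] [0.559 0.109 0.063] [0.561 0.116]
box_in 0.87 [147. 274.] [0.508 0.399 0.008] [0.507 0.402]
box_in 0.82 [226. 252.] [0.554 0.21  0.053] [0.557 0.221]
box_in 0.72 [226. 152.] [0.788 0.228 0.006] [0.789 0.229]
scene [1.297 0.352 0.574]
box 0.89 [527. 321.] [0.52  0.401 0.005] [0.515 0.403]
box 0.85 [386. 389.] [
[... 406 characters left out ...]
97 [136. 270.] [ 0.714 -0.35   0.007] [ 0.708 -0.357]
cleat 0.19 [398. 297.] [0.63  0.183 0.061] [0.552 0.164]
shackle 0.68 [269. 210.] [ 0.365 -0.236  0.012] [ 0.348 -0.246]
tallow_tin 0.63 [269. 350.] [0.82  0.037 0.038] [0.788 0.016]
zero_key_top 0.58 [386. 244.] [0.482 0.107 0.067] [0.374 0.077]
print_key_top 0.73 [375. 265.] [0.553 0.111 0.06 ] [0.466 0.084]
box_in 0.95 [529. 317.] [0.509 0.402 0.004] [0.503 0.404]
box_in 0.83 [423. 280.] [0.547 0.206 0.051] [0.474 0.192]
box_in 0.81 [387. 388.] [0.783 0.222 0.006] [0.779 0.221]
[[-9.44462662e-01  3.28618746e-01  3.13127225e-08]
 [ 3.28618746e-01  9.44462662e-01 -1.39652239e-05]
 [-4.61880805e-06 -1.31793426e-05 -1.00000000e+00]] 0.0187
```

View pics/top0.png

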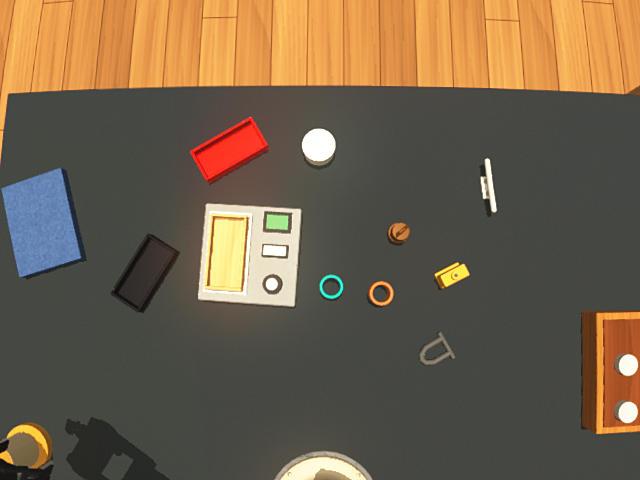

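View pics/scene0.png

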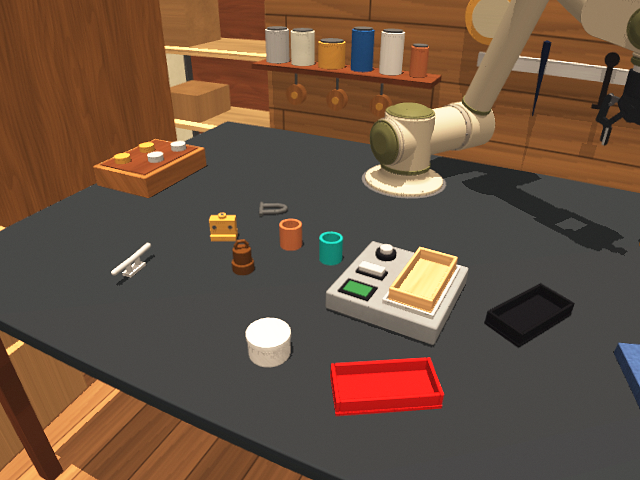

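The top view shows the wooden box on the scale (228,253), the copper ferrule (381,294), the turquoise decoy (331,287), the swivel (400,233) and the latch (452,276). It also shows the zero key (272,284) and the bar key (275,251). The scene view agrees. Next I'll measure these precisely.

```bash
cat > m.py <<'E'
from h import *
def pts(C,c,r,z0,z1):
    P=C.reshape(-1,3);k=(np.hypot(P[:,0]-c[0],P[:,1]-c[1])<r)&(P[:,2]>z0)&(P[:,2]<z1);return P[k]
def rect(P):
    (c,s,a)=cv2.minAreaRect((P[:,:2]*1000).astype(np.float32));return np.round(c,1),np.round(s,1),round(a,1)
def circ(P):
    (c,r)=cv2.minEnclosingCircle((P[:,:2]*1000).astype(np.float32));A=np.c_[P[:,:2],np.ones(len(P))];return np.round(c,1),round(r,1),len(P),np.median(P[:,2]).round(4)
if __name__=="__main__":
    p=env.get_image("top");C=cloud(p)
    for n,c,r,z0,z1 in [("latch",(.507,-.265),.06,.045,.056),("rim",(.554,.205),.12,.07,.085)]:
        P=pts(C,c,r,z0,z1);print(n,rect(P),len(P),np.median(P[:,2]).round(4),P.mean(0).round(4))
    for n,c,r,z0,z1 in [("ferrule",(.47,-.117),.05,.048,.062),("swbarrel",(.597,-.155),.05,.044,.057),("sweye",(.597,-.155),.05,.06,.085),("swfoot",(.597,-.155),.05,.015,.08),("boss",(.507,-.265),.06,.056,.07),("zero",(.490,.113),.025,.05,.08),("print",(.559,.108),.035,.052,.08)]:
        P=pts(C,c,r,z0,z1);print(n,circ(P),rect(P) if len(P)>5 else 0)
    P=pts(C,(.55,.155),.2,.035,.06);print("scale",rect(P))
    q=pts(C,(.3,0),.05,-.02,.02);print("table",np.median(q[:,2]),q[:,2].std())
    # box walls by colour
    hsv=cv2.cvtColor(p["img"],cv2.COLOR_RGB2HSV);big=cv2.resize(p["img"][180:330,180:480],None,fx=2.6,fy=2.6,interpolation=cv2.INTER_CUBIC)
    cv2.imwrite("pics/crop.png",big[:,:,::-1])
    for n in ["latch","swivel","ferrule"]:
        for r in env.spot_in(n,p)[:2]: print(n,r["conf"],np.round(r["bbox"],1))
E
python3 m.py
```

```text
latch (array([ 509.9, -273. ]), array([26.8, 58.1]), 27.5) 297 0.0528 [ 0.5096 -0.2719  0.0525]
rim (array([552.3, 173.6]), array([144.4, 156.7]), 86.8) 720 0.0768 [0.5535 0.2056 0.0765]
ferrule (array([ 470.2, -118.5]), 24.9, 195, np.float64(0.0549)) (array([ 471., -119.]), array([45.8, 48.7]), 0.0)
swbarrel (array([ 600.9, -159.9]), 18.9, 206, np.float64(0.0525)) (array([ 600.8, -159.9]), array([36.2, 36.2]), 0.7)
sweye (array([ 601.5, -160. ]), 15.0, 48, np.float64(0.0712)) (array([ 601.3, -160.2]), array([ 6.8, 29.9]), 38.7)
swfoot (array([ 600.8, -160.1]), 23.0, 361, np.float64(0.0517)) (array([ 599.1, -158.9]), array([44.7, 40.3]), 45.7)
boss (array([ 510.3, -273.7]), 17.7, 56, np.float64(0.0603)) (array([ 510.3, -273.7]), array([15.1, 32.1]), 7.1)
zero (array([487.6, 110.6]), 21.0, 312, np.float64(0.0592)) (array([487.7, 110.4]), array([40.3, 40.6]), 11.9)
print (array([558.5, 106.5]), 30.0, 267, np.float64(0.0611)) (array([557.3, 106.2]), array([55.9, 27.7]), 87.1)
scale (array([548.2, 114.5]), array([304.5, 210.8]), 86.5)
table 0.0007880500524587442 0.001781495525459959
latch 0.69 [448.2 274.2  29.   21.8]
latch 0.61 [379.8 291.6  32.7  24.5]
swivel 0.69 [402.1 234.9  23.2  24.6]
ferrule 0.61 [380.5 292.4  31.3  26.8]
ferrule 0.59 [331.2 288.1  24.4  24.1]
```

View pics/crop.png

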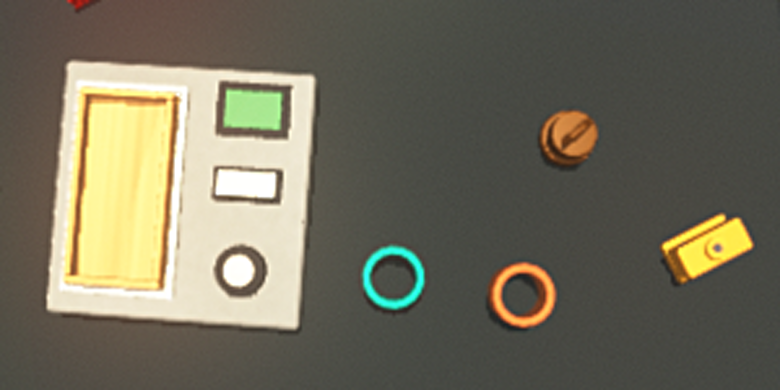

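The crop confirms the layout, with the scale turned by about -3° and the box empty. I'll refine the box rim and key fits.

```bash
cat > b.py <<'E'
from m import *
Rs=[]
for i in range(3):
    C=cloud(env.get_image("top"))
    P=pts(C,(.554,.205),.12,.0715,.085);P=P[P[:,1]>.15]
    print("rim",rect(P),len(P))
    P=pts(C,(.488,.111),.03,.059,.08);print("zero",circ(P),np.percentile(P[:,2],[5,50,95]).round(4))
    P=pts(C,(.557,.107),.035,.059,.08);print("print",rect(P),np.median(P[:,2]))
    P=pts(C,(.507,-.265),.06,.045,.058);print("latch",rect(P))
    P=pts(C,(.47,-.117),.05,.046,.064);print("fer",circ(P))
    P=pts(C,(.6,-.16),.05,.044,.08);print("swiv",circ(P))
E
python3 b.py
```

```text
rim (array([554.1, 206.6]), array([ 78.1, 156.8]), 86.7) 682
zero (array([487.8, 110. ]), 19.6, 157, np.float64(0.0665)) [0.0594 0.0665 0.0697]
print (array([557.6, 106.5]), array([47.6, 20. ]), 86.7) 0.06175007375576458
latch (array([ 509.9, -273.5]), array([27. , 57.6]), 28.4)
fer (array([ 470.4, -118.5]), 25.0, 200, np.float64(0.0552))
swiv (array([ 601., -160.]), 18.8, 255, np.float64(0.0532))
rim (array([554.1, 206.4]), array([ 77.5, 157.2]), 86.4) 678
zero (array([487.6, 109.8]), 19.8, 155, np.float64(0.0665)) [0.0592 0.0665 0.0701]
print (array([557.7, 106.7]), array([19.2, 46.8]), 0.2) 0.061831007086262046
latch (array([ 509.9, -273.3]), array([27. , 57.5]), 27.9)
fer (array([ 470.3, -118.4]), 24.9, 196, np.float64(0.0552))
swiv (array([ 601.2, -160. ]), 18.8, 255, np.float64(0.0528))
rim (array([554.2, 206.4]), array([ 78. , 156.7]), 86.9) 674
zero (array([487.8, 110.7]), 20.1, 167, np.float64(0.0664)) [0.0593 0.0664 0.0695]
print (array([557.7, 106.6]), array([19.2, 46.8]), 0.6) 0.06158572410004448
latch (array([ 510. , -273.3]), array([26.7, 58. ]), 27.7)
fer (array([ 470.1, -118.6]), 25.1, 202, np.float64(0.0551))
swiv (array([ 601.3, -160.3]), 18.9, 256, np.float64(0.0531))
```

Call:
{"op": "servo_tool", "data": {"deltas": "0 -32.6 -22 0 0 0 0;0 -32.6 -22 0 0 0 0;0 -32.6 -22 0 0 0 0;0 -32.6 -22 0 0 0 0;0 -32.6 -22 0 0 0 0;0 -32.6 -22 0 0 0 0;0 -32.6 -22 0 0 0 0;0 -32.6 -22 0 0 0 0", "newtons": 40}}

```text
time_s: 2.32
position: [0.37, 0.2659, 0.2316]
tool_rot: [[-0.945, 0.328, 0.001], [0.328, 0.945, 0.0], [-0.0, 0.0, -1.0]]
ft_force: [0.7, 1.1, -0.3]
grip_width: -0.0
gripper_force: 0.0
```

Call:
{"op": "servo_tool", "data": {"deltas": "0 -32.6 -22 0 0 0 0;0 -32.6 -22 0 0 0 0;0 -32.6 -22 0 0 0 0;0 -32.6 -22 0 0 0 0;0 -32.6 -22 0 0 0 0;0 0 0 30 0 0 -0.0925;0 0 0 30 0 0 -0.0925;0 0 0 30 0 0 -0.0925"}}

```text
time_s: 2.98
position: [0.4874, 0.1093, 0.1404]
tool_rot: [[-0.999, 0.054, 0.001], [0.054, 0.999, -0.0], [-0.001, 0.0, -1.0]]
ft_force: [0.6, -0.2, -0.3]
grip_width: 0.0001
gripper_force: 0.0
```

Call:
{"op": "servo_tool", "data": {"deltas": "0 0 0 30 0 0 0;0 0 0 20 0 0 0;0 0 0 0 0 0 0"}}

```text
time_s: 3.23
position: [0.4851, 0.11, 0.088]
tool_rot: [[-0.998, 0.058, -0.007], [0.058, 0.998, 0.0], [0.007, -0.0, -1.0]]
ft_force: [-1.2, 0.2, 0.1]
grip_width: 0.0
gripper_force: 0.0
```

Call:
{"op": "servo_tool", "data": {"deltas": "0 -1 0 8 0 0 0;0 -1 0 6 0 0 0;0 0 0 4 0 0 0;0 0 0 0 0 0 0"}}

```text
time_s: 3.57
position: [0.4891, 0.11, 0.0734]
tool_rot: [[-0.998, 0.057, 0.0], [0.057, 0.998, -0.0], [-0.0, 0.0, -1.0]]
ft_force: [-0.5, 0.8, -0.4]
grip_width: 0.0
gripper_force: 0.0
```

Call:
{"op": "servo_tool", "data": {"deltas": "0 0 0 5 0 0 0;0 0 0 4 0 0 0;0 0 0 0 0 0 0"}}

```text
time_s: 3.82
position: [0.4893, 0.11, 0.0642]
tool_rot: [[-0.998, 0.057, 0.001], [0.057, 0.998, 0.0], [-0.001, 0.0, -1.0]]
ft_force: [0.8, -0.5, 2.0]
grip_width: -0.0001
gripper_force: 1.2
```

Call:
{"op": "servo_tool", "data": {"deltas": "0 0 0 3.5 0 0 0;0 0 0 0 0 0 0;0 0 0 0 0 0 0"}}

```text
time_s: 4.07
position: [0.4894, 0.11, 0.0611]
tool_rot: [[-0.998, 0.057, 0.001], [0.057, 0.998, 0.0], [-0.001, 0.0, -1.0]]
ft_force: [-0.1, 0.6, 3.8]
grip_width: 0.0001
gripper_force: 1.9
```

Call:
{"op": "servo_tool", "data": {"deltas": "0 0 0 1.5 0 0 0;0 0 0 0 0 0 0;0 0 0 0 0 0 0"}}

```text
time_s: 4.32
position: [0.4894, 0.11, 0.0607]
tool_rot: [[-0.998, 0.057, 0.002], [0.057, 0.998, -0.0], [-0.002, -0.0, -1.0]]
ft_force: [-3.8, -0.6, 17.5]
grip_width: -0.0
gripper_force: 9.0
```

Call:
{"op": "servo_tool", "data": {"deltas": "0 0 0 -20 0 0 0;0 0 0 -30 0 0 0;1 0 -10 -30 0 0 0;1 1 -36 0 0 0 0;1 1 -36 0 0 0 0;1 1 -37 0 0 0 0;1 1 -37 0 0 0 0;1 1 -37 0 0 0 0"}}

```text
time_s: 4.98
position: [0.4723, -0.084, 0.1392]
tool_rot: [[-0.998, 0.057, -0.0], [0.057, 0.998, 0.0], [0.0, 0.0, -1.0]]
ft_force: [0.8, -1.1, -0.6]
grip_width: 0.0721
gripper_force: 0.0
```

Call:
{"op": "servo_tool", "data": {"deltas": "1 1 -36 0 0 0 0;1 0 0 20 0 0 0;1 0 0 20 0 0 0;1 0 0 0 0 0 0;1 0 0 0 0 0 0"}}

```text
time_s: 5.4
position: [0.4694, -0.1181, 0.0989]
tool_rot: [[-0.998, 0.057, -0.002], [0.057, 0.998, 0.001], [0.002, 0.001, -1.0]]
ft_force: [0.1, -0.8, 0.5]
grip_width: 0.0855
gripper_force: 0.0
```

```bash
cat > d.py <<'E'
import sys
from h import *
s=env.observe();R=np.array(s["tool_rot"]);t=np.array([float(a) for a in sys.argv[1:4]])/1000
yaw=np.degrees(np.arctan2(R[1,1],R[0,1]))
print("pos",(np.array(s["position"])*1000).round(1),"tool delta mm",(R.T@(t-np.array(s["position"]))*1000).round(1),"yaw of y",yaw.round(2),"tilt",R[:,2].round(4),"t",s["time_s"],"q6",s["q"][5])
if len(sys.argv)>4: print("turn z",-np.radians(float(sys.argv[4])-yaw).round(4))
E
python3 d.py 470.3 -118.5 23 86.7
```

```text
pos [ 469.4 -118.1   98.9] tool delta mm [-1.1 -0.5 75.9] yaw of y 86.72 tilt [-0.0022  0.0012 -1.    ] t 5.4 q6 -114.88170302315008
turn z 0.0003
```

Call:
{"op": "servo_tool", "data": {"deltas": "1 -1 0 30 0 0 0;1 0 0 26 0 0 0;1 0 0 15 0 0 0;1 0 0 5 0 0 0;1 0 0 0 0 0 0;1 0 0 0 0 0 0;0 0 0 0 0 0 0;0 0 0 0 0 0 0", "newtons": 40}}

```text
time_s: 6.07
position: [0.4715, -0.1186, 0.0245]
tool_rot: [[-0.998, 0.057, 0.002], [0.057, 0.998, -0.001], [-0.002, -0.001, -1.0]]
ft_force: [0.2, 0.9, 0.2]
grip_width: 0.0642
gripper_force: 0.0
```

Call:
{"op": "servo_tool", "data": {"deltas": "0 0 0 0 0 0 0;0 0 0 0 0 0 0;0 0 0 0 0 0 0"}}

```text
time_s: 6.32
position: [0.4713, -0.1184, 0.0244]
tool_rot: [[-0.998, 0.057, 0.001], [0.057, 0.998, -0.001], [-0.001, -0.001, -1.0]]
ft_force: [-1.0, 1.5, 8.2]
grip_width: 0.0484
gripper_force: 40.6
```

Call:
{"op": "servo_tool", "data": {"deltas": "0 0 0 -20 0 0 0;0 0 0 -35 0 0 0;0 0 0 -35 0 0 0;0 -2 36 -20 0 0 0;0 -2 36 0 0 0 0;0 -2 36 0 0 0 0;0 -2 36 0 0 0 0;0 -2 36 0 0 0 0"}}

```text
time_s: 6.98
position: [0.4907, 0.0624, 0.1335]
tool_rot: [[-0.998, 0.058, -0.0], [0.058, 0.998, 0.0], [0.0, -0.0, -1.0]]
ft_force: [0.6, -1.0, -2.8]
grip_width: 0.0478
gripper_force: 43.7
```

Call:
{"op": "servo_tool", "data": {"deltas": "0 -2 36 0 0 0 0;0 -2 36 0 0 0 0;0 -3 36 0 0 0 0;0 -3 30 0 0 0 0;0 0 10 0 0 0 0;0 0 0 0 0 0 0;0 0 0 0 0 0 0"}}

```text
time_s: 7.57
position: [0.5092, 0.2077, 0.133]
tool_rot: [[-0.998, 0.056, -0.001], [0.056, 0.998, -0.001], [0.001, -0.001, -1.0]]
ft_force: [1.0, -0.5, -3.1]
grip_width: 0.0483
gripper_force: 43.7
```

```bash
cat > v.py <<'E'
from m import *
import sys
p=env.get_image("top");C=cloud(p);save(p,sys.argv[1]);w=env.get_image("wrist");save(w,"w"+sys.argv[1])
P=pts(C,(.554,.205),.12,.0715,.085);print(rect(P))
E
python3 v.py h1.png; python3 d.py 510.7 209 82 86.7
```

```text
(array([554.3, 206.2]), array([ 77.3, 156.9]), 87.1)
pos [509.5 206.8 133.2] tool delta mm [-1.1  2.3 51.2] yaw of y 86.66 tilt [-7.e-04 -5.e-04 -1.e+00] t 7.6667 q6 -76.8860555850637
turn z -0.0008
```

View pics/wh1.png

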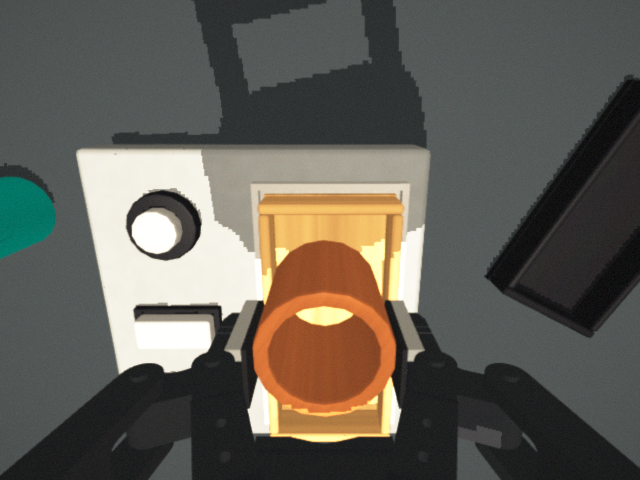

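The wrist view shows the ferrule upright between the pads, with its ring at (323,350), and the box below it. I'll measure its offset in the hand from the wrist depth.

```bash
cat > w.py <<'E'
from m import *
import sys
z0,z1,h0,h1=map(float,sys.argv[1:5])   # z band (m), hue band
p=env.get_image("wrist");C=cloud(p);hsv=cv2.cvtColor(p["img"],cv2.COLOR_RGB2HSV)
k=(hsv[...,0]>=h0)&(hsv[...,0]<=h1)&(hsv[...,1]>100)&(C[...,2]>z0)&(C[...,2]<z1)
s=env.observe();T=np.array(s["position"]);P=C[k];P=P[np.hypot(*(P[:,:2]-T[:2]).T)<.06]
print("tcp",(T*1000).round(1),circ(P),rect(P))
E
python3 w.py .158 .17 0 20
```

```text
tcp [509.6 206.7 133.3] (array([509.2, 207.1]), 26.1, 6869, np.float64(0.1613)) (array([508.5, 206.1]), array([50. , 49.5]), 36.7)
```

Call:
{"op": "servo_tool", "data": {"deltas": "0 -0.7 2.3 10 0 0 0;0 0 0 18 0 0 0;0 0 0 14 0 0 0;0 0 0 8 0 0 0;0 0 0 4 0 0 0;0 0 0 0 0 0 0;0 0 0 0 0 0 0"}}

```text
time_s: 8.3
position: [0.5108, 0.2101, 0.0796]
tool_rot: [[-0.998, 0.058, 0.001], [0.058, 0.998, 0.0], [-0.001, 0.0, -1.0]]
ft_force: [0.1, -0.1, -2.8]
grip_width: 0.0482
gripper_force: 43.7
```

Call:
{"op": "servo_tool", "data": {"deltas": "0 0.7 -1 1.2 0 0 0;0 0 0 1 0 0 0;0 0 0 0 0 0 0;0 0 0 0 0 0 0"}}

```text
time_s: 8.63
position: [0.5099, 0.2092, 0.0775]
tool_rot: [[-0.998, 0.057, 0.001], [0.057, 0.998, -0.0], [-0.001, 0.0, -1.0]]
ft_force: [-0.8, 0.0, -2.3]
grip_width: 0.0482
gripper_force: 43.8
```

Call:
{"op": "servo_tool", "data": {"deltas": "0 0 0 1 0 0 0;0 0 0 0 0 0 0;0 0 0 0 0 0 0"}}

```text
time_s: 8.88
position: [0.5099, 0.2092, 0.0774]
tool_rot: [[-0.998, 0.057, 0.001], [0.057, 0.998, -0.0], [-0.001, -0.0, -1.0]]
ft_force: [-3.0, -1.3, 8.8]
grip_width: 0.0483
gripper_force: 44.8
```

Call:
{"op": "servo_tool", "data": {"deltas": "0.75 0 0 -0.5 0 0 0;1 0 0 0 0 0 0;1 0 0 0 0 0 0;1 0 0 -20 0 0 0;1 0 0 -30 0 0 0;1 0 0 -30 0 0 0;1 -11.2 -36.3 0 0 0 0;1 -11.2 -36.3 0 0 0 0"}}

```text
time_s: 9.55
position: [0.5286, 0.1359, 0.1585]
tool_rot: [[-0.999, 0.053, 0.004], [0.053, 0.999, 0.0], [-0.004, 0.001, -1.0]]
ft_force: [0.3, -0.5, -1.1]
grip_width: 0.085
gripper_force: 0.0
```

Call:
{"op": "servo_tool", "data": {"deltas": "1 -11.2 -36.3 0 0 0 0;1 -11.2 -36.3 0 0 0 0;1 -11.2 -36.3 0 0 0 0;1 -11.2 -36.3 0 0 0 0;1 -11.2 -36.3 0 0 0 0;1 -11.2 -36.3 0 0 0 0;1 -11.2 -36.3 0 0 0 0;1 -11.2 -36.3 0 0 0 0"}}

```text
time_s: 10.22
position: [0.6009, -0.1616, 0.1566]
tool_rot: [[-0.998, 0.057, 0.0], [0.057, 0.998, 0.0], [-0.0, 0.0, -1.0]]
ft_force: [0.7, -0.9, -0.1]
grip_width: 0.0852
gripper_force: 0.0
```

Call:
{"op": "servo_tool", "data": {"deltas": "1 0 0 20 0 0 0;1 0 0 30 0 0 0;1 0 0 10 0 0 0;1 0 0 0 0 0 0;1 0 0 0 0 0 0"}}

```text
time_s: 10.63
position: [0.601, -0.1593, 0.0971]
tool_rot: [[-0.998, 0.057, -0.0], [0.057, 0.998, 0.0], [0.0, 0.0, -1.0]]
ft_force: [-0.6, -0.4, 0.3]
grip_width: 0.0852
gripper_force: 0.0
```

```bash
cat > f.py <<'E'
from m import *
C=cloud(env.get_image("top"))
P=pts(C,(.554,.205),.12,.06,.085);P=P[P[:,1]>.15];P=P[P[:,2]>.0715];print("rim",rect(P))
P=pts(C,(.51,.209),.05,.1,.12);print("fer",circ(P),rect(P))
E
python3 f.py; python3 d.py 601.1 -160.1 22 86.7
```

```text
rim (array([554.3, 206.6]), array([ 78.5, 156.9]), 86.8)
fer (array([509.4, 207.1]), 24.6, 225, np.float64(0.1081)) (array([509.8, 207.3]), array([45.9, 47.1]), 0.5)
pos [ 601.4 -159.4   98. ] tool delta mm [ 0.4 -0.7 76. ] yaw of y 86.75 tilt [ 1.6e-03 -8.0e-04 -1.0e+00] t 10.6833 q6 -112.48661127681113
turn z 0.001
```

Call:
{"op": "servo_tool", "data": {"deltas": "1 0.4 -0.7 30 0 0 0;1 0 0 24 0 0 0;1 0 0 13 0 0 0;1 0 0 5 0 0 0;1 0 0 0 0 0 0;1 0 0 0 0 0 0;0 0 0 0 0 0 0;0 0 0 0 0 0 0", "newtons": 45}}

```text
time_s: 11.35
position: [0.601, -0.1605, 0.026]
tool_rot: [[-0.998, 0.057, 0.002], [0.057, 0.998, -0.001], [-0.002, -0.001, -1.0]]
ft_force: [0.9, 0.9, 0.1]
grip_width: 0.0639
gripper_force: 0.0
```

Call:
{"op": "servo_tool", "data": {"deltas": "0 0 0 0 0 0 0;0 0 0 0 0 0 0;0 0 0 0 0 0 0;0 0 0 0 0 0 0"}}

```text
time_s: 11.68
position: [0.6006, -0.16, 0.0255]
tool_rot: [[-0.998, 0.057, 0.001], [0.057, 0.998, -0.0], [-0.001, 0.0, -1.0]]
ft_force: [-1.1, 2.7, 6.0]
grip_width: 0.0367
gripper_force: 44.8
```

Call:
{"op": "servo_tool", "data": {"deltas": "0 0 0 -20 0 0 0;0 0 0 -35 0 0 0;0 0 0 -35 0 0 0;0 6 30 -25 0 0 0;0 6 36 -10 0 0 0;0 6 36 0 0 0 0;0 6 36 0 0 0 0;0 6 36 0 0 0 0"}}

```text
time_s: 12.35
position: [0.5793, 0.0167, 0.1492]
tool_rot: [[-0.998, 0.058, -0.001], [0.058, 0.998, 0.0], [0.001, 0.0, -1.0]]
ft_force: [0.6, 0.2, -4.8]
grip_width: 0.0363
gripper_force: 46.9
```

Call:
{"op": "servo_tool", "data": {"deltas": "0 6 36 0 0 0 0;0 6 36 0 0 0 0;0 6 36 0 0 0 0;0 6 36 0 0 0 0;0 6 30 0 0 0 0;0 0 15 0 0 0 0;0 0 0 0 0 0 0;0 0 0 0 0 0 0"}}

```text
time_s: 13.02
position: [0.5606, 0.206, 0.1489]
tool_rot: [[-0.998, 0.056, -0.002], [0.056, 0.998, -0.001], [0.002, -0.001, -1.0]]
ft_force: [-0.5, -1.0, -4.9]
grip_width: 0.0372
gripper_force: 47.0
```

```bash
python3 w.py .160 .185 0 20; python3 v.py h2.png;python3 d.py 561 206.1 82 86.7
```

```text
tcp [560.9 205.2 149. ] (array([563. , 206.4]), 21.0, 7597, np.float64(0.173)) (array([561.3, 205.6]), array([37.7, 37.4]), 88.2)
(array([553.4, 187.8]), array([157.6,  47.1]), 0.1)
pos [561.2 204.5 149.3] tool delta mm [ 0.2  1.6 67.3] yaw of y 86.65 tilt [-9.e-04 -4.e-04 -1.e+00] t 13.1667 q6 -77.95948038096799
turn z -0.0009
```

View pics/wh2.png

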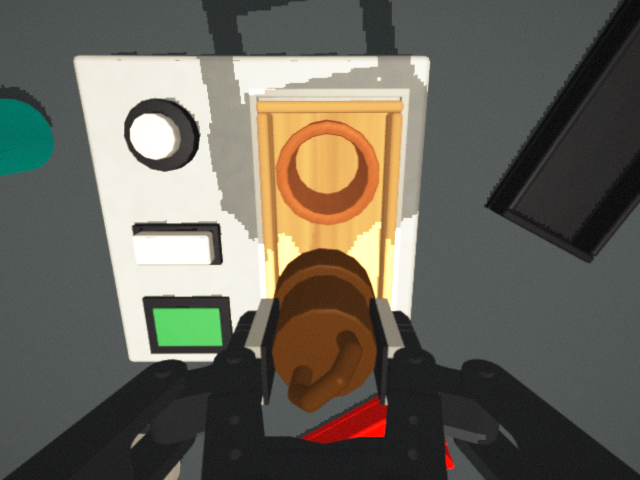

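The ferrule stands in the box at (328,170), and the swivel is upright and centred in the pads at (325,330). Lowering it now.

Call:
{"op": "servo_tool", "data": {"deltas": "0 0 1.5 20 0 0 0;0 0 0 25 0 0 0;0 0 0 14 0 0 0;0 0 0 6 0 0 0;0 0 0 2.5 0 0 0;0 0 0 0 0 0 0;0 0 0 0 0 0 0"}}

```text
time_s: 13.75
position: [0.5619, 0.2069, 0.0832]
tool_rot: [[-0.998, 0.058, 0.002], [0.058, 0.998, 0.0], [-0.002, 0.0, -1.0]]
ft_force: [-0.4, -0.3, -4.3]
grip_width: 0.0367
gripper_force: 46.9
```

Call:
{"op": "servo_tool", "data": {"deltas": "0 0 0 1 0 0 0;0 0 0 1 0 0 0;0 0 0 0 0 0 0;0 0 0 0 0 0 0"}}

```text
time_s: 14.08
position: [0.5613, 0.2071, 0.0804]
tool_rot: [[-0.998, 0.057, 0.0], [0.057, 0.998, 0.0], [-0.0, 0.0, -1.0]]
ft_force: [-0.2, -0.6, -5.5]
grip_width: 0.0369
gripper_force: 46.9
```

Call:
{"op": "servo_tool", "data": {"deltas": "0 0 0 1.2 0 0 0;0 0 0 1 0 0 0;0 0 0 0 0 0 0;0 0 0 0 0 0 0"}}

```text
time_s: 14.42
position: [0.5614, 0.2072, 0.0785]
tool_rot: [[-0.998, 0.057, 0.001], [0.057, 0.998, 0.0], [-0.001, 0.0, -1.0]]
ft_force: [-2.6, 0.5, 3.8]
grip_width: 0.0365
gripper_force: 47.6
```

Call:
{"op": "servo_tool", "data": {"deltas": "0.75 0 0 -0.5 0 0 0;1 0 0 0 0 0 0;1 0 0 0 0 0 0;1 0 0 -20 0 0 0;1 0 0 -35 0 0 0;1 0 0 -35 0 0 0;1 1.8 -36 -4 0 0 0;1 1.8 -37 0 0 0 0"}}

```text
time_s: 15.08
position: [0.5544, 0.1349, 0.1751]
tool_rot: [[-0.999, 0.054, 0.006], [0.054, 0.999, 0.0], [-0.006, 0.001, -1.0]]
ft_force: [0.9, -0.8, -1.2]
grip_width: 0.0851
gripper_force: 0.0
```

Call:
{"op": "servo_tool", "data": {"deltas": "1 1.8 -37 0 0 0 0;1 1.8 -37 0 0 0 0;1 1.8 -37 0 0 0 0;1 1.8 -37 0 0 0 0;1 1.8 -37 0 0 0 0;1 1.8 -37 0 0 0 0;1 1.8 -37 0 0 0 0;1 1.8 -37 0 0 0 0"}}

```text
time_s: 15.75
position: [0.5218, -0.1621, 0.1726]
tool_rot: [[-0.998, 0.057, 0.001], [0.057, 0.998, -0.0], [-0.001, -0.0, -1.0]]
ft_force: [0.2, 0.0, 0.3]
grip_width: 0.0855
gripper_force: 0.0
```

Call:
{"op": "servo_tool", "data": {"deltas": "1 1.8 -37 0 0 0 0;1 1.8 -37 0 0 0 0;1 1.8 -37 0 0 0 0;1 0 0 20 0 0 -0.11;1 0 0 20 0 0 -0.11;1 0 0 20 0 0 -0.11;1 0 0 10 0 0 -0.11;1 0 0 0 0 0 -0.1"}}

```text
time_s: 16.42
position: [0.5095, -0.2703, 0.0999]
tool_rot: [[-0.883, -0.469, -0.003], [-0.469, 0.883, 0.003], [0.002, 0.004, -1.0]]
ft_force: [0.0, 0.5, -0.1]
grip_width: 0.0853
gripper_force: 0.0
```

Call:
{"op": "servo_tool", "data": {"deltas": "1 0 0 0 0 0 0"}}

```text
time_s: 16.5
position: [0.5103, -0.2708, 0.1017]
tool_rot: [[-0.884, -0.467, -0.001], [-0.467, 0.884, 0.001], [0.0, 0.001, -1.0]]
ft_force: [-0.0, 0.1, 0.0]
grip_width: 0.0854
gripper_force: 0.0
```

```bash
cat >> f.py <<'E'
P=pts(C,(.562,.207),.04,.085,.14);print("swiv",circ(P))
P=P[P[:,2]<.11];print("barrel",circ(P))
E
python3 f.py; python3 d.py 510 -273.4 32 117.9
```

```text
rim (array([554.3, 206.7]), array([ 78.2, 157. ]), 86.6)
fer (array([523.4, 208. ]), 37.3, 322, np.float64(0.1071)) (array([522.9, 207.3]), array([47.3, 72.5]), 88.9)
swiv (array([551.3, 207.6]), 29.2, 357, np.float64(0.1057))
barrel (array([551.3, 207.6]), 29.2, 297, np.float64(0.1051))
pos [ 510.5 -270.9  102.4] tool delta mm [ 1.6 -1.9 70.4] yaw of y 117.55 tilt [ 1.e-04 -1.e-04 -1.e+00] t 16.55 q6 -157.22882957911216
turn z -0.0062
```

Call:
{"op": "servo_tool", "data": {"deltas": "1 1.6 -1.9 30 0 0 -0.006;1 0 0 28 0 0 0;1 0 0 14 0 0 0;1 0 0 5.5 0 0 0;1 0 0 0 0 0 0;1 0 0 0 0 0 0;0 0 0 0 0 0 0;0 0 0 0 0 0 0"}}

```text
time_s: 17.22
position: [0.5105, -0.2736, 0.0262]
tool_rot: [[-0.883, -0.469, 0.002], [-0.469, 0.883, -0.002], [-0.001, -0.002, -1.0]]
ft_force: [0.0, -0.4, -0.2]
grip_width: 0.0634
gripper_force: 0.0
```

Call:
{"op": "servo_tool", "data": {"deltas": "0 0 0 0 0 0 0;0 0 0 0 0 0 0;0 0 0 0 0 0 0"}}

```text
time_s: 17.47
position: [0.5103, -0.2734, 0.0262]
tool_rot: [[-0.883, -0.469, 0.001], [-0.469, 0.883, -0.001], [-0.001, -0.002, -1.0]]
ft_force: [-0.5, 1.6, 6.8]
grip_width: 0.0574
gripper_force: 49.1
```

```bash
cat > f2.py <<'E'
from m import *
C=cloud(env.get_image("top"))
P=pts(C,(.5095,.207),.028,.1,.115);print("fer",circ(P))
P=pts(C,(.5615,.207),.0235,.095,.14);print("swiv",circ(P))
P=pts(C,(.5615,.207),.024,.113,.14);print("eye",circ(P))
E
python3 f2.py; python3 d.py 510 -273.4 25 117.9
```

```text
fer (array([509.8, 207. ]), 24.7, 227, np.float64(0.1078))
swiv (array([562.3, 206. ]), 18.9, 273, np.float64(0.1057))
eye (array([562.1, 205.7]), 14.0, 51, np.float64(0.1241))
pos [ 510.3 -273.4   26.3] tool delta mm [0.2 0.2 1.2] yaw of y 117.98 tilt [ 0.0014 -0.0011 -1.    ] t 17.5167 q6 -157.88365698539084
turn z 0.0014
```

Call:
{"op": "servo_tool", "data": {"deltas": "0 0 0 -20 0 0 0;0 0 0 -30 0 0 0.1;0 0 0 -35 0 0 0.1;0 0 0 -35 0 0 0.1;0 0 0 -25 0 0 0.1;0 0 0 -5 0 0 0.1;0 0 0 0 0 0 0.046;0 0 0 0 0 0 0"}}

```text
time_s: 18.18
position: [0.5098, -0.2731, 0.1755]
tool_rot: [[-0.998, 0.059, 0.001], [0.059, 0.998, -0.0], [-0.001, -0.0, -1.0]]
ft_force: [0.0, -0.6, -3.7]
grip_width: 0.0573
gripper_force: 50.7
```

```bash
python3 d.py 606.2 203.5 176 86.7
```

```text
pos [ 509.8 -273.1  175.5] tool delta mm [-68.1 481.4  -0.7] yaw of y 86.61 tilt [ 5.e-04 -4.e-04 -1.e+00] t 18.1833 q6 -126.51400383548003
turn z -0.0015
```

Call:
{"op": "servo_tool", "data": {"deltas": "0 -5 25 0 0 0 0;0 -5 37 0 0 0 0;0 -5 37 0 0 0 0;0 -5 37 0 0 0 0;0 -5 37 0 0 0 0;0 -5 37 0 0 0 0;0 -5 37 0 0 0 0;0 -5 37 0 0 0 0"}}

```text
time_s: 18.85
position: [0.5658, 0.01, 0.1745]
tool_rot: [[-0.998, 0.055, -0.001], [0.055, 0.998, 0.0], [0.001, 0.0, -1.0]]
ft_force: [-0.1, 0.1, -3.2]
grip_width: 0.0571
gripper_force: 50.7
```

Call:
{"op": "servo_tool", "data": {"deltas": "0 -5 37 0 0 0 0;0 -5 37 0 0 0 0;0 -5 37 0 0 0 0;0 -5 37 0 0 0 0;0 -5 34 0 0 0 0;0 -3 18 0 0 0 0;0 0 0 0 0 0 0;0 0 0 0 0 0 0"}}

```text
time_s: 19.52
position: [0.605, 0.2068, 0.174]
tool_rot: [[-0.999, 0.054, -0.002], [0.054, 0.999, -0.001], [0.002, -0.001, -1.0]]
ft_force: [-0.3, -0.0, -4.5]
grip_width: 0.0572
gripper_force: 50.7
```

```bash
python3 w.py .190 .204 18 35; python3 v.py h3.png;python3 d.py 606.2 203.5 82 86.7; python3 f.py|head -1
```

```text
tcp [605.1 205.8 174.2] (array([604.3, 206.7]), 31.0, 7517, np.float64(0.1975)) (array([604.5, 206.6]), array([58.8, 26.6]), 86.5)
(array([544.1, 182.5]), array([153.7,  94.6]), 21.4)
pos [605.4 205.  174.7] tool delta mm [-1.  -1.4 92.7] yaw of y 86.68 tilt [-8.e-04 -4.e-04 -1.e+00] t 19.6667 q6 -78.56197780322591
turn z -0.0003
rim (array([553.3, 191. ]), array([ 46.7, 156.4]), 86.6)
```

View pics/wh3.png

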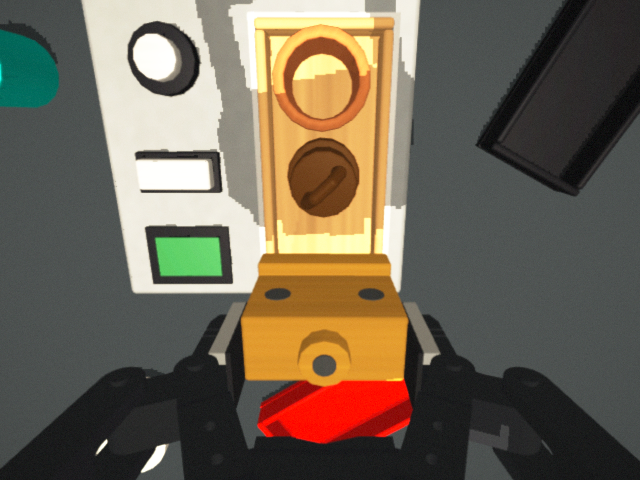

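The latch is held square across the box at (325,345), and the ferrule and swivel stand in the row behind it. I'll lower it to just above the neighbours' tops and correct from there.

Call:
{"op": "servo_tool", "data": {"deltas": "0 -1.1 -1.5 20 0 0 0;0 0 0 20 0 0 0;0 0 0 10 0 0 0;0 0 0 5 0 0 0;0 0 0 0 0 0 0;0 0 0 0 0 0 0;0 0 0 0 0 0 0"}}

```text
time_s: 20.3
position: [0.6071, 0.2045, 0.1212]
tool_rot: [[-0.998, 0.057, 0.002], [0.057, 0.998, 0.0], [-0.002, 0.0, -1.0]]
ft_force: [0.2, 0.1, -3.9]
grip_width: 0.0572
gripper_force: 50.5
```

```bash
python3 d.py 606.4 203.3 79.3 86.7;python3 w.py .135 .15 18 35
```

```text
pos [607.1 204.5 121.2] tool delta mm [ 0.7 -1.3 41.9] yaw of y 86.71 tilt [ 2.1e-03  3.0e-04 -1.0e+00] t 20.3 q6 -78.66484447979236
turn z 0.0002
tcp [607.  204.6 121.1] (array([606.2, 204. ]), 30.8, 7659, np.float64(0.1447)) (array([606.6, 204. ]), array([57.3, 27.3]), 86.6)
```

Call:
{"op": "servo_tool", "data": {"deltas": "0 0.4 -0.9 12 0 0 0;0 0 0 13 0 0 0;0 0 0 9 0 0 0;0 0 0 4 0 0 0;0 0 0 1 0 0 0;0 0 0 0 0 0 0;0 0 0 0 0 0 0"}}

```text
time_s: 20.93
position: [0.6065, 0.2037, 0.0817]
tool_rot: [[-0.998, 0.057, 0.001], [0.057, 0.998, 0.0], [-0.001, 0.0, -1.0]]
ft_force: [1.4, 0.0, -3.9]
grip_width: 0.0572
gripper_force: 50.7
```

Call:
{"op": "servo_tool", "data": {"deltas": "0 0 0 1.2 0 0 0;0 0 0 1.2 0 0 0;0 0 0 0 0 0 0;0 0 0 0 0 0 0"}}

```text
time_s: 21.27
position: [0.6064, 0.2037, 0.0793]
tool_rot: [[-0.998, 0.057, 0.001], [0.057, 0.998, 0.0], [-0.001, 0.0, -1.0]]
ft_force: [-1.0, 0.3, 2.8]
grip_width: 0.0569
gripper_force: 51.4
```

Call:
{"op": "servo_tool", "data": {"deltas": "1 0 0 -0.5 0 0 0;1 0 0 0 0 0 0;1 0 0 0 0 0 0;1 0 0 -15 0 0 0;1 0 0 -30 0 0 0;1 0 0 -35 0 0 0;1 0 0 -20 0 0 0;1 10 -30 0 0 0 0"}}

```text
time_s: 21.93
position: [0.5969, 0.1774, 0.1839]
tool_rot: [[-0.999, 0.053, 0.01], [0.054, 0.999, 0.002], [-0.01, 0.003, -1.0]]
ft_force: [0.3, -0.2, -0.5]
grip_width: 0.0852
gripper_force: 0.0
```

Call:
{"op": "servo_tool", "data": {"deltas": "0 10 -35 0 0 0 0;0 10 -35 0 0 0 0;0 10 -35 0 0 0 0;0 3 -35 0 0 0 0;0 0 -35 0 0 0 0;0 0 -35 0 0 0 0;0 0 0 0 0 0 0"}}

```text
time_s: 22.52
position: [0.5493, -0.0387, 0.1791]
tool_rot: [[-0.998, 0.062, 0.001], [0.062, 0.998, -0.002], [-0.001, -0.002, -1.0]]
ft_force: [0.4, -0.5, 0.5]
grip_width: 0.0006
gripper_force: 0.0
```

```bash
cat > f3.py <<'E'
from m import *
p=env.get_image("top");C=cloud(p)
P=pts(C,(.554,.205),.12,.0715,.083);P=P[P[:,1]>.15];print("rim",rect(P))
P=pts(C,(.5095,.207),.028,.1,.115);print("fer",circ(P))
P=pts(C,(.5622,.206),.0235,.095,.14);print("swiv",circ(P))
P=pts(C,(.6065,.2035),.04,.095,.12);P=P[P[:,0]>.586];print("latch",rect(P),np.median(P[:,2]))
P=pts(C,(.488,.111),.012,.055,.08);print("zero z",np.median(P[:,2]))
cv2.imwrite("pics/end1.png",cv2.resize(p["img"][190:320,180:320],None,fx=4,fy=4,interpolation=cv2.INTER_CUBIC)[:,:,::-1])
E
python3 f3.py; python3 d.py 557.7 106.6 80 86.7
```

```text
rim (array([554.2, 206.4]), array([ 78.1, 157.1]), 86.5)
fer (array([509.3, 207.1]), 24.4, 228, np.float64(0.1079))
swiv (array([562.2, 206. ]), 18.6, 276, np.float64(0.1058))
latch (array([605.6, 202.1]), array([56.8, 26.4]), 86.6) 0.10590593137837967
zero z 0.06774318281026331
pos [549.3 -36.2 179.1] tool delta mm [  0.5 143.1  99. ] yaw of y 86.47 tilt [ 3.e-04 -4.e-04 -1.e+00] t 22.5667 q6 -102.55930804936627
turn z -0.004
```

View pics/end1.png

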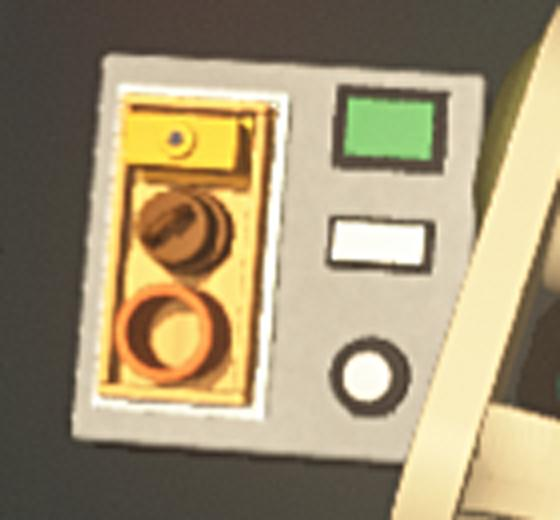

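All three items stand in one row, with tops at the expected heights and the box seated. Next is the bar key.

Call:
{"op": "servo_tool", "data": {"deltas": "0 0 30 0 0 0 0;0 0 36 0 0 0 0;0 0.5 36 0 0 0 0;0 0 31 20 0 0 0;0 0 10 30 0 0 0;0 0 0 30 0 0 0;0 0 0 14 0 0 0;0 0 0 0 0 0 0"}}

```text
time_s: 23.23
position: [0.5552, 0.1106, 0.0819]
tool_rot: [[-0.998, 0.056, -0.006], [0.056, 0.998, 0.0], [0.006, -0.0, -1.0]]
ft_force: [-0.6, 0.0, -0.4]
grip_width: 0.0002
gripper_force: 0.0
```

Call:
{"op": "servo_tool", "data": {"deltas": "0 0 0 0 0 0 0"}}

```text
time_s: 23.32
position: [0.557, 0.11, 0.0851]
tool_rot: [[-0.998, 0.056, -0.001], [0.056, 0.998, 0.0], [0.001, 0.0, -1.0]]
ft_force: [-0.3, 0.1, 0.9]
grip_width: -0.0003
gripper_force: 0.0
```

Call:
{"op": "servo_tool", "data": {"deltas": "0 0 -3 10 0 0 0;0 0 0 8 0 0 0;0 0 0 4 0 0 0;0 0 0 3 0 0 0;0 0 0 0 0 0 0;0 0 0 0 0 0 0"}}

```text
time_s: 23.82
position: [0.557, 0.1062, 0.0602]
tool_rot: [[-0.998, 0.057, 0.0], [0.057, 0.998, -0.0], [-0.0, -0.0, -1.0]]
ft_force: [0.0, -0.3, 1.1]
grip_width: 0.0001
gripper_force: 0.4
```

Call:
{"op": "servo_tool", "data": {"deltas": "0 0 0 2.5 0 0 0;0 0 0 2 0 0 0;0 0 0 1.5 0 0 0;0 0 0 0 0 0 0;0 0 0 0 0 0 0"}}

```text
time_s: 24.23
position: [0.5573, 0.1063, 0.0549]
tool_rot: [[-0.998, 0.057, 0.001], [0.057, 0.998, -0.0], [-0.001, -0.0, -1.0]]
ft_force: [-1.2, -0.6, 8.9]
grip_width: -0.0002
gripper_force: 4.3
```

Call:
{"op": "servo_tool", "data": {"deltas": "0 0 0 0 0 0 0;0 0 0 -15 0 0 0;0 0 0 -30 0 0 0;0 0 0 -35 0 0 0;0 0 0 -35 0 0 0;0 0 -30 0 0 0 0;0 0 -36 0 0 0 0;0 0 -36 0 0 0 0"}}

```text
time_s: 24.9
position: [0.5509, 0.0038, 0.1695]
tool_rot: [[-0.998, 0.055, 0.001], [0.055, 0.998, -0.0], [-0.001, -0.0, -1.0]]
ft_force: [1.0, 0.0, -1.0]
grip_width: 0.0001
gripper_force: 0.0
```

Call:
{"op": "servo_tool", "data": {"deltas": "0 0 -36 0 0 0 0;0 0 -10 0 0 0 0;0 0 0 0 0 0 0;0 0 0 0 0 0 0"}}

```text
time_s: 25.23
position: [0.5484, -0.0412, 0.1688]
tool_rot: [[-0.998, 0.058, -0.0], [0.058, 0.998, 0.001], [0.0, 0.001, -1.0]]
ft_force: [0.7, 1.2, -0.1]
grip_width: -0.0003
gripper_force: 0.0
```

```bash
cat >> f3.py <<'E'
P=pts(C,(.557,.107),.009,.05,.08);print("print z",np.median(P[:,2]))
E
python3 f3.py; python3 d.py 557 -30 170
```

```text
rim (array([554.2, 206.5]), array([ 78. , 156.9]), 86.6)
fer (array([509.6, 207.2]), 24.7, 231, np.float64(0.1081))
swiv (array([562.4, 205.9]), 18.8, 273, np.float64(0.1057))
latch (array([605.6, 202.4]), array([57.6, 26.3]), 86.9) 0.10579497167004664
zero z 0.06751604475670947
print z 0.06172003891332206
pos [548.4 -40.5 168.9] tool delta mm [-8.  10.9 -1.1] yaw of y 86.74 tilt [-2.e-04  6.e-04 -1.e+00] t 25.2833 q6 -103.31607307037575
```

```bash
python3 -c "
from rig import env
print(env.close_job())"
```

```text
the job is handed in; nothing more can be done
None
```

The order is packed and handed in: scale zeroed with the box empty, latch, swivel and ferrule standing in one row in the seated box, ticket printed, both keys back up, and the arm clear at about 25 s of the 70 s allowed; no verdict came back.

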